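Lock the levelling screw of a glass coating stand

TASK

The front levelling screw of the glass-topped stand is set, but its big locknut is still backed off: with the fingers, run the nut down clockwise until it just bears on the lug. Then carry the ring spanner over by the middle of its handle, set it down over the nut until it lies flat on the lug and let go of it, take it again near the end of the handle for leverage and pull the nut up tight (about 1.8 N m). Finally lay the spanner flat on the bench, leaving the nut tight and the mug, jar, cap and bottle where they stand.

Things in the scene. Friction and masses are not known exactly. Their poses are not given: they have to be found in the camera images.
- stand: Fixed grey cast stand. Origin: on the bench, on the front screw's axis; x points to the centre of its round glass plate (125 mm radius, centre 210 mm along x, top 70 mm over the bench), z up. Round the front screw it is a flat round lug, 144 mm across, top face 80 mm over the bench. The two small screws beyond the glass are locked already: leave them.
- screw: Fixed upright steel levelling screw through the lug, 25 mm thick. Origin: on its axis, at the height at which the nut's underside stands at the start (2 to 3.5 mm over the lug, varying); its top is 54 mm above that.
- locknut: Plain steel square nut on the screw, 46 mm across flats, 30 mm tall, top edge chamfered 5 mm at the corners. Origin: centre of its underside; x is square to a pair of flats (the other pair square to y), z up. Right-hand thread: clockwise from above it sinks 10 mm per turn.
- nut_top (a point): Centre of the nut's top face, on the screw's axis; axes as the nut's. Turning the nut free takes 0.1 N m; once it bears on the lug the torque climbs by about 2.5 N m per radian: just bearing is 0.3 to 0.5 N m, locked is 1.5 N m or more (0.5 to 0.8 rad after first touch). It stays where it is left.
- spanner: Loose plain steel ring spanner, 0.4 kg, first flat on the bench. Origin: centre of the ring, on its underside; x along the handle to its end (185 mm), z up. Ring 20 mm tall, 66 mm square outside; square hole 50 mm across flats, flats square to x and y; it slips over the nut if turned within about 5 degrees of the nut's square.
- handle_mid (a point): Balance point of the spanner, where to carry it: 66 mm along x from the ring centre, 8 mm over the underside; axes as the spanner's. The handle is 20 mm wide and 16 mm tall, its underside level with the ring's, from 33 to 185 mm along x. With the spanner flat on the lug, its underside is 80 mm over the bench and the handle beyond 72 mm overhangs the lug.
- handle_end (a point): Grip point near the end of the spanner's handle: 140 mm along x from the ring centre, 8 mm over the underside; axes as the spanner's. 13 N square to the handle here makes 1.8 N m.
- mug: Bystander: blue open cup, 80 mm across, 95 mm tall, origin under its centre.
- jar: Bystander: amber jar standing on the glass plate, 66 mm across, 60 mm tall, origin under its centre.
- cap: Bystander: black screw cap lying on the glass plate, 44 mm across, 14 mm tall, origin under its centre.
- wash_bottle: Bystander: white bottle on the bench, 66 mm across, 170 mm tall, origin under its centre.
Not all that is in view belongs to the job. Of the things shaped like the spanner, the steel one is meant.

How it is judged (in metres and radians):
On the way, in this order (a step that is already met when the one before it is completed fails the run):
1. the nut is run down by hand until it bears on the lug, the spanner still on the bench (contact force between locknut and stand above 5 N and height (world z) of spanner below 0.02 m), for 0.1 s.
2. the spanner lies over the nut, flat on the lug, let go, the nut not yet locked (horizontal distance between spanner and nut_top below 0.006 m and height (world z) of spanner between 0.07 and 0.086 m and angle between spanner's own z axis and vertical below 0.1 rad and contact force between the fingers and spanner below 0.3 N and contact force between locknut and stand below 200 N), for 0.2 s.
3. with the spanner on the nut and the grasp near the handle's end, the nut is pulled up tight (contact force between locknut and stand above 200 N and horizontal distance between the grasp point and handle_end below 0.05 m and horizontal distance between spanner and nut_top below 0.008 m and contact force between spanner and locknut above 5 N), for 0.1 s.
At the end, for the whole second after the job is handed in: The nut bears on the lug with at least 190 N (about 1.2 N m of tightening); the spanner lies flat and at rest on the bench (underside within 8 mm of it, tilt under 0.1 rad) (contact force between locknut and stand above 190 N and height (world z) of spanner below 0.008 m and angle between spanner's own z axis and vertical below 0.1 rad and linear speed of spanner below 0.02 m/s); the robot touches nothing.
It fails at once if the mug is moved more than 20 mm or tipped (distance of mug from where it was at the start of the episode above 0.02 m or angle between mug's own z axis and vertical above 0.35 rad).
It fails at once if the jar is moved more than 20 mm or tipped (distance of jar from where it was at the start of the episode above 0.02 m or angle between jar's own z axis and vertical above 0.35 rad).
It fails at once if the cap is moved more than 20 mm or tipped (distance of cap from where it was at the start of the episode above 0.02 m or angle between cap's own z axis and vertical above 0.35 rad).
It fails at once if the wash bottle is moved more than 20 mm or tipped (distance of wash_bottle from where it was at the start of the episode above 0.02 m or angle between wash_bottle's own z axis and vertical above 0.35 rad).
It also fails if it takes over 72 s, if anything falls off the work surface, if the arm or the gripper's body presses on something with over 40 N, if the wrist force passes 120 N, or if a joint passes its speed limit or range.

ROBOT

A 7-joint arm with a two-finger parallel gripper is mounted at the origin on the work surface. World frame = base frame: x ahead of the robot, y to its left, z up, the work surface at z = 0. Lengths are in mm, angles in rad, forces in N, time in s.
With the tool pointing down it reaches from about 400 to 900 mm from the base axis. Payload 5.6 kg.
Tool frame: the origin (TCP) lies on the centre line of the jaws, within the pads' length; the fingertips stand 22 mm ahead of it and the grasp point (between the pads) lies 3 mm ahead of it; y points along the fingers, z is the direction in which the jaws open and shut, and the axes are right-handed (so a half turn about y gives the same grasp; the last joint's range is limited). The gripper opens to 92 mm and grips with 3 to 60 N. Pads are 20 mm wide; open, the fingers measure 128 mm over their backs; the gripper's body (75 mm by 189 mm) begins 69 mm behind the grasp point.
Start: joints at [1.065, 0.468, -0.012, 1.603, 0.006, 1.071, -0.056], TCP at [290.158, -581.65, 236.592] pointing down, gripper open.
Joint ranges: [-2.53, 2.53], [-0.31, 2.02], [-1.57, 1.55], [0.28, 2.44], [-1.29, 4.43], [0.15, 1.84], [-2.92, 2.92]. Speed limits (rad/s): [2.57, 2.57, 3.14, 3.14, 3.14, 3.14, 3.14].

INTERFACE

Orientations are given as a 3x3 rotation matrix whose columns are the frame's x, y, z axes.
In Python, from plant import env, eyes gives the robot as it stands. The module is installed in compiled form; this text tells all that it offers.
- The arm moves only by the tool play_rows, never from a script. Its argument "increments" is a list of rows, each a list of 6 numbers: the shift along the tool's x, y, z in m, then the turn, a rotation vector about the tool's x, y, z in degrees. A call has 1 to 20 rows; each row shifts and turns the commanded pose from where the row before left it, along the tool's axes as they then stand; what a row does not reach is not made up. A row lasts 1/8 s, in which the tool goes at most 62.5 mm and 10.7 degrees, less where a joint would pass 70% of its speed; a pose out of reach is approached as far as the arm can. A call with a gripper value outside its range is refused whole. "grip" is the opening, from 0 (shut) to 1 (fully open), set as the call begins (left out, the last holds). The fingers move at their own pace and stop on an object; "squeeze" is the grip in N (left out, the last holds). Time passes only in rows, so rows that do not move let the fingers close. It gives the time, the measured TCP pose, the force and the opening at its end, in the units of the state.
- env.state(): the state, without advancing time (a new reading comes with each control period).
- eyes.capture(name): name is "scene" or "side" or "wrist"; returns the picture (480x640x3 uint8, red, green, blue); there is no depth.
- eyes.camera_model(name): a dict with "vfov" (degrees; the focal length in pixels is half the picture's height over the tangent of half this angle, whatever the lens; pixels are square), "cx", "cy" (the principal point, pixels), "view" (4x4, takes a point from world to camera coordinates). Camera axes: x right, y down, z forward; pixel columns grow to the right and rows downward; lengths in mm; the calibration is good to about 2 mm. A picture is of the moment at which its call begins: read the wrist's pose just before it. camera_model takes no time and is no camera call; for the wrist camera it gives the pose at the moment of the call.
- env.sign_off(): hands the job in, once; it reports no verdict.
The state is a dict: "clock": time; "joints": joint angles; "joint_velocities": joint speeds; "joint_torque": joint torques, N m; "tool_pos": TCP position; "eef_rot": TCP orientation; "contact_force": force on the tool from outside, world axes, zero at the start; "moment": the same for the moment, N m; "finger_gap": opening from 0.0 (shut) to 1.0 (fully open).
Only numpy, scipy, OpenCV 4.12 (cv2) and the standard library are available. Lean on these libraries where they do the work, as an engineer would, in place of code of your own. Each camera call takes 0.05 s, during which the arm holds its last target.

## Working session

There is one attempt and no reset: what is moved stays moved. The work goes in short steps, Python scripts to look and compute and a tool call to move; the robot and the scene stay as the last step left them, time stands still between calls to the robot, and variables do not carry over. Pictures are saved under pics/ and viewed, and the job is handed in when it is done.

Besides the shell and the picture viewer there is one more tool, called after "Request:" as a command line: name --pt "numbers of a row" for each row, then --argument value for the rest. play_rows: Moves the arm, as the interface text tells. Its arguments: {"type":"object","properties":{"increments":{"type":"array"},"grip":{"type":"number"},"squeeze":{"type":"number"}},"required":["increments"]}

```bash
mkdir -p pics; ls
python3 - <<'E'
from plant import env, eyes
import cv2
s=env.state()
for k,v in s.items(): print(k,v)
for n in ["scene","side","wrist"]:
    m=eyes.camera_model(n); print(n,m)
    cv2.imwrite(f"pics/{n}0.png",eyes.capture(n)[:,:,::-1])
E
```

```text
pics
clock 0.0
joints [ 1.06496171  0.46839066 -0.01162617  1.60360056  0.0059895   1.07138205
 -0.05631355]
joint_velocities [ 0.00036901 -0.00124283  0.00108518 -0.00141881 -0.00023568 -0.00010427
 -0.00042116]
joint_torque [ 6.58764438e-04 -5.20561409e+01 -1.16961522e-02 -2.43744761e+01
 -5.65906288e-02  1.71568146e-02  1.49542238e-04]
tool_pos [ 289.93383293 -581.16005655  235.64110898]
eef_rot [[-8.94818037e-01 -8.69898827e-04  4.46430200e-01]
 [-4.46431036e-01  1.51369573e-03 -8.94816763e-01]
 [ 1.02640565e-04 -9.99998476e-01 -1.74283207e-03]]
contact_force [0.01536227 1.00965237 0.21738425]
moment [ 0.03094352 -0.03402733 -0.00382127]
finger_gap 0.9964037421212848
scene {'vfov': 45.07822482907224, 'cx': 323.41916708223624, 'cy': 227.180373844232, 'view': array([[ 3.13208128e-01,  9.49650088e-01, -8.08573922e-03,
        -1.69009057e+02],
       [ 5.57393772e-01, -1.90716472e-01, -8.08046663e-01,
        -2.50020931e+02],
       [-7.68903669e-01,  2.48579842e-01, -5.89062994e-01,
         1.62324049e+03],
       [ 0.00000000e+00,  0.00000000e+00,  0.00000000e+00,
         1.000
[... 181 characters left out ...]
252e+02],
       [-1.95484345e-01,  6.24426904e-01, -7.56225438e-01,
         1.78683738e+02],
       [ 2.08607908e-01, -7.26980153e-01, -6.54203789e-01,
         1.07667727e+03],
       [ 0.00000000e+00,  0.00000000e+00,  0.00000000e+00,
         1.00000000e+00]])}
wrist {'vfov': 64.04373298918317, 'cx': 317.7138394804255, 'cy': 238.5880070986144, 'view': array([[ 4.46438810e-01, -8.94809086e-01, -3.01472988e-03,
        -6.48035383e+02],
       [-8.60608965e-01, -4.30293399e-01,  2.72396402e-01,
        -3.13843687e+01],
       [-2.45039994e-01, -1.19013822e-01, -9.62180394e-01,
         3.92885233e+02],
       [ 0.00000000e+00,  0.00000000e+00,  0.00000000e+00,
         1.00000000e+00]])}
```

View pics/scene0.png

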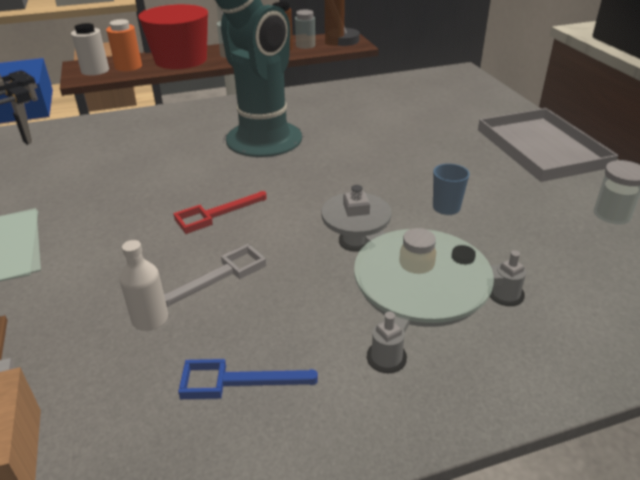

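View pics/side0.png

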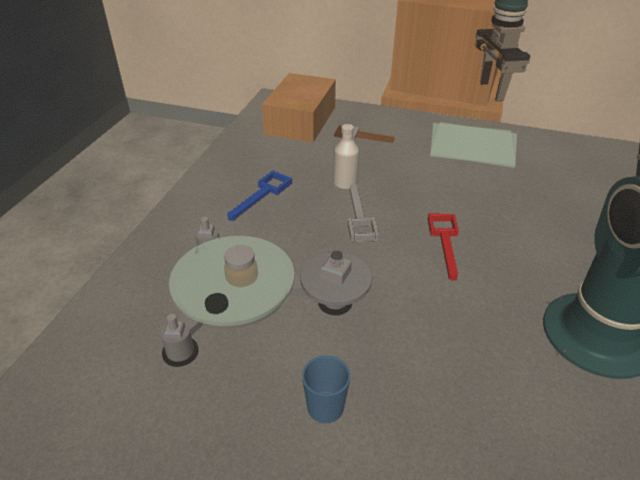

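View pics/wrist0.png

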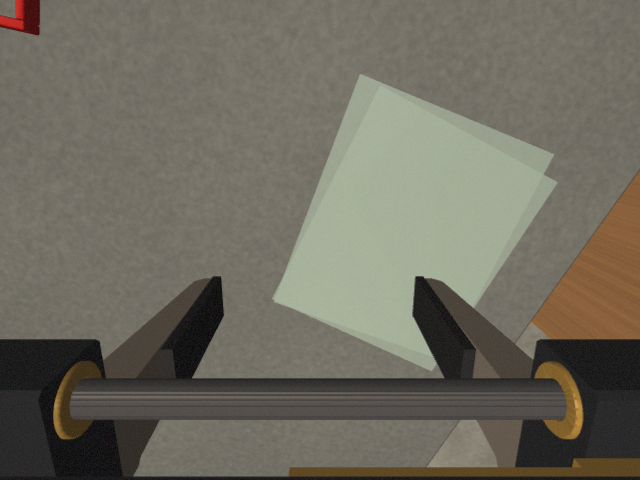

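The scene picture shows the steel ring spanner at (243,261), with its handle running to about (168,300) next to the white bottle (145,290). Its lookalikes are the red one at (193,217) and the blue one at (203,378). The locknut is on the front screw at (357,200); the two small locked screws are at (388,335) and (510,270). In the side picture the steel ring is at (362,229) and the nut at (336,268). My choices are the steel spanner and the nut at (357,200).

```bash
cat > h.py <<'E'
import numpy as np, cv2
from scipy.optimize import least_squares
def cam(m):
    f=240/np.tan(np.radians(m["vfov"]/2)); return f,m["cx"],m["cy"],np.array(m["view"])
def proj(m,P):
    f,cx,cy,V=cam(m); P=np.atleast_2d(P); c=P@V[:3,:3].T+V[:3,3]
    return np.c_[f*c[:,0]/c[:,2]+cx, f*c[:,1]/c[:,2]+cy]
def back(m,uv,z):
    f,cx,cy,V=cam(m); R=V[:3,:3]; o=-R.T@V[:3,3]
    d=R.T@np.array([(uv[0]-cx)/f,(uv[1]-cy)/f,1.]); return o+d*(z-o[2])/d[2]
E
python3 - <<'E'
from plant import env, eyes
from h import *
sc=eyes.camera_model("scene"); sd=eyes.camera_model("side")
np.set_printoptions(precision=0,suppress=True)
print("base",proj(sc,[0,0,0]),proj(sd,[0,0,0]))
def p(n,a,b,z): print(n, back(sc,a,z), back(sd,b,z))
p("ring",(243,261),(362,229),20)
p("hend",(168,300),(352,187),16)
p("nuttop",(357,195),(336,262),113)
p("lug",(357,212),(336,278),80)
p("glass",(424,274),(232,279),70)
p("mug bottom",(448,208),(326,412),0)
p("bottle bottom",(147,322),(346,183),0)
p("jar",(418,265),(240,280),70)
p("cap",(463,255),(216,303),84)
for n in("scene","side"):
    im=cv2.imread(f"pics/{n}0.png")
    x,y=(300,150) if n=="scene" else (280,180)
    c=im[y:y+120,x:x+150] if n=="scene" else im[y:y+140,x:x+120]
    cv2.imwrite(f"pics/{n}0n.png",cv2.resize(c,None,fx=4,fy=4,interpolation=cv2.INTER_CUBIC))
c=cv2.imread("pics/scene0.png")[225:345,110:270]
cv2.imwrite("pics/scene0s.png",cv2.resize(c,None,fx=4,fy=4,interpolation=cv2.INTER_CUBIC))
E
```

```text
base [[263. 138.]] [[598. 335.]]
ring [ 541. -169.   20.] [ 525. -159.   20.]
hend [ 603. -323.   16.] [ 593. -328.   16.]
nuttop [522.  79. 113.] [527.  69. 113.]
lug [534.  75.  80.] [524.  80.  80.]
glass [744. 124.  70.] [725. 135.  70.]
mug bottom [480. 323.   0.] [470. 326.   0.]
bottle bottom [ 631. -366.    0.] [ 619. -364.    0.]
jar [717. 125.  70.] [709. 133.  70.]
cap [733. 207.  84.] [720. 216.  84.]
```

View pics/scene0s.png

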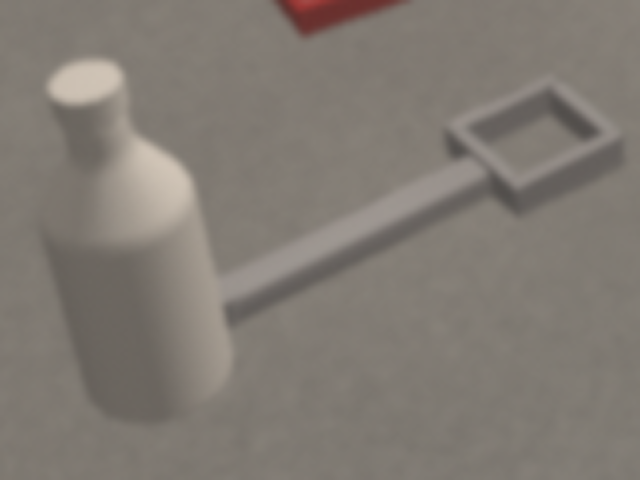

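View pics/side0n.png

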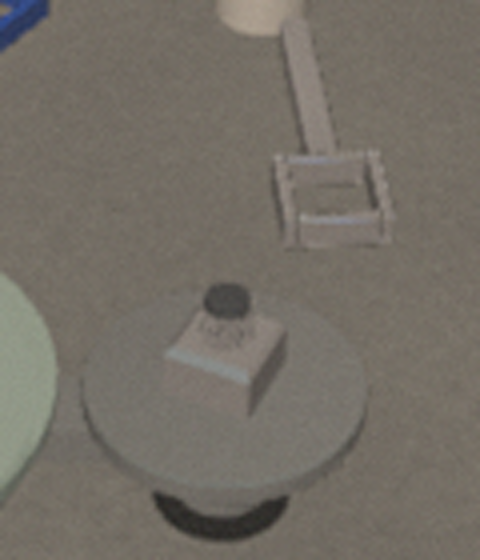

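View pics/scene0n.png

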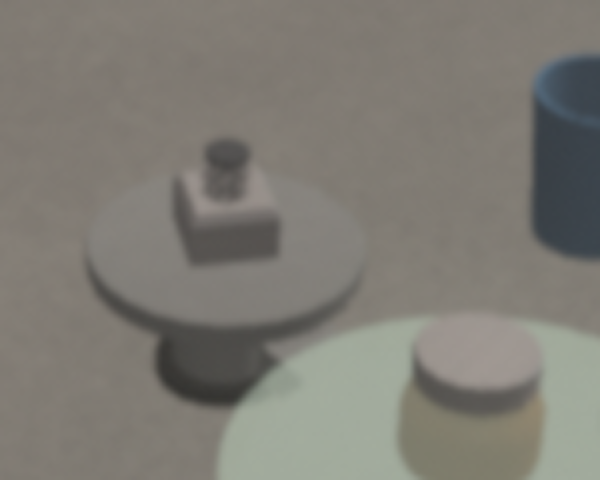

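```bash
cat >> h.py <<'E'
from scipy.spatial.transform import Rotation as Rn
def Rdown(yaw):  # jaw axis (tool z) direction at yaw (deg) in the xy plane, tool y = down
    a=np.radians(yaw); z=np.array([np.cos(a),np.sin(a),0]); y=np.array([0,0,-1.]); x=np.cross(y,z)
    return np.c_[x,y,z]
def jawyaw(R): return np.degrees(np.arctan2(R[1,2],R[0,2]))
def rows(p,R,pt,Rt,n):
    """n equal rows (m, deg) from p,R to pt,Rt (position lerp, rotation geodesic)"""
    p,pt=np.array(p,float),np.array(pt,float); w=Rn.from_matrix(R.T@Rt).as_rotvec(); o=[];Rc=np.array(R)
    for i in range(n):
        o.append(list(np.round(Rc.T@(pt-p)/n/1000,4))+list(np.round(np.degrees(w/n),2))); Rc=Rc@Rn.from_rotvec(w/n).as_matrix()
    return [[float(x) for x in r] for r in o]
E
python3 - <<'E'
from plant import env, eyes
from h import *
s=env.state(); np.set_printoptions(precision=2,suppress=True)
m=eyes.camera_model("wrist");V=np.array(m["view"]);c=-V[:3,:3].T@V[:3,3]
R=s["eef_rot"];p=np.array(s["tool_pos"])
print("cam in tool",R.T@(c-p)); print(V[:3,:3]@R); print(jawyaw(R))
# path: candidates view
E
```

```text
cam in tool [ -76.88 -148.88   -0.57]
[[-0.    0.    1.  ]
 [ 0.96 -0.27  0.  ]
 [ 0.27  0.96 -0.  ]]
-63.4880277738958
```

Run:
```python
from plant import env, eyes
from h import *
s=env.state()
for r in rows(s["tool_pos"],s["eef_rot"],[540,-143,200],Rdown(-20),12): print(r)
```

```text
[-0.035, 0.003, -0.0234, 0.01, -3.62, -0.0]
[-0.0364, 0.003, -0.0211, 0.01, -3.62, -0.0]
[-0.0376, 0.003, -0.0188, 0.01, -3.62, -0.0]
[-0.0387, 0.003, -0.0164, 0.01, -3.62, -0.0]
[-0.0397, 0.003, -0.0139, 0.01, -3.62, -0.0]
[-0.0405, 0.003, -0.0114, 0.01, -3.62, -0.0]
[-0.0411, 0.003, -0.0088, 0.01, -3.62, -0.0]
[-0.0416, 0.003, -0.0062, 0.01, -3.62, -0.0]
[-0.0419, 0.003, -0.0035, 0.01, -3.62, -0.0]
[-0.042, 0.003, -0.0009, 0.01, -3.62, -0.0]
[-0.042, 0.003, 0.0018, 0.01, -3.62, -0.0]
[-0.0418, 0.003, 0.0045, 0.01, -3.62, -0.0]
```

Request:
play_rows --pt "-0.035 0.003 -0.023 0 -3.6 0" --pt "-0.036 0.003 -0.021 0 -3.6 0" --pt "-0.038 0.003 -0.019 0 -3.6 0" --pt "-0.039 0.003 -0.016 0 -3.6 0" --pt "-0.04 0.003 -0.014 0 -3.6 0" --pt "-0.04 0.003 -0.011 0 -3.6 0" --pt "-0.041 0.003 -0.009 0 -3.6 0" --pt "-0.042 0.003 -0.006 0 -3.6 0" --pt "-0.042 0.003 -0.003 0 -3.6 0" --pt "-0.042 0.003 -0.001 0 -3.6 0" --pt "-0.042 0.003 0.002 0 -3.6 0" --pt "-0.042 0.003 0.004 0 -3.6 0" --pt "0 0 0 0 0 0" --grip 1

```text
clock: 1.78
tool_pos: [543.3, -140.2, 200.2]
eef_rot: [[-0.341, 0.0, 0.94], [-0.94, 0.002, -0.341], [-0.002, -1.0, -0.001]]
contact_force: [-0.5, -0.5, -0.4]
finger_gap: 1.0
```

Run:
```python
from plant import env, eyes
from h import *
import pickle
m=eyes.camera_model("wrist"); s=env.state(); im=eyes.capture("wrist")[:,:,::-1]
cv2.imwrite("pics/w1.png",im); pickle.dump((m,s),open("w1.pkl","wb"))
print(s["clock"],s["tool_pos"],jawyaw(s["eef_rot"]),s["contact_force"],s["joints"])
```

```text
1.775 [ 543.27976449 -140.21983603  200.21485955] -19.91779389406995 [-0.46616347 -0.47831209 -0.37226046] [ 0.47147255  0.38980345 -0.34594432  1.83964278  0.15783887  0.9393777
 -0.29168048]
```

View pics/w1.png

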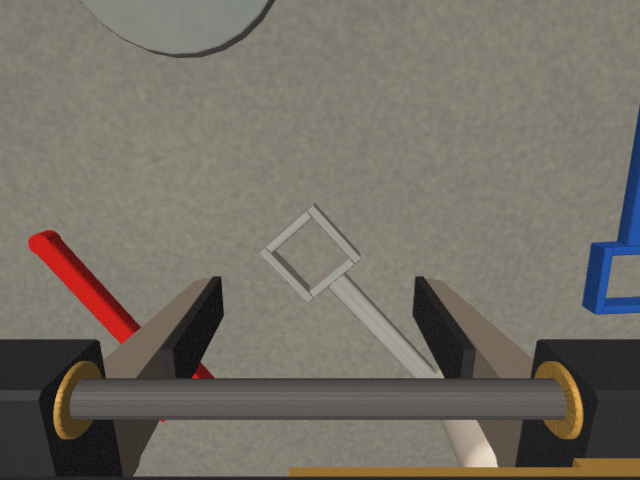

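The wrist picture shows the steel ring's outer corners at about (313,205), (361,258), (312,300) and (261,252). Its handle leaves to the lower right at (435,375), towards the bottle at (480,460).

Run:
```python
from h import *
import pickle
m,s=pickle.load(open("w1.pkl","rb"))
np.set_printoptions(precision=1,suppress=True)
im=cv2.imread("pics/w1.png")
cv2.imwrite("pics/w1c.png",cv2.resize(im[190:400,240:460],None,fx=2.8,fy=2.8,interpolation=cv2.INTER_CUBIC))
C=[back(m,u,20) for u in [(313,205),(361,258),(312,300),(261,252)]]
for c in C: print(c)
c=np.mean(C,0); print("centre",c, "sides",[np.linalg.norm(C[i]-C[i-1]) for i in range(4)])
h=back(m,(400,341),14); print(h, np.degrees(np.arctan2(*(h-c)[1::-1])))
for i in range(4): d=C[i]-C[i-1]; print(np.degrees(np.arctan2(d[1],d[0])))
print("bottle",back(m,(455,430),0))
# where nut would be
print(proj(m,[525,75,112]))
```

```text
[ 543.8 -124.3   20. ]
[ 567.9 -184.6   20. ]
[ 512.1 -208.3   20. ]
[ 485.1 -148.6   20. ]
centre [ 527.2 -166.5   20. ] sides [np.float64(63.58726828044818), np.float64(64.9594228694847), np.float64(60.65655284126762), np.float64(65.49755726708926)]
[ 577.1 -281.1   14. ] -66.49720875251053
22.505239339820555
-68.22455034243407
-157.01343379384267
114.34737840179525
bottle [ 602.7 -415.6    0. ]
[[ 142.3 -110.4]]
```

View pics/w1c.png

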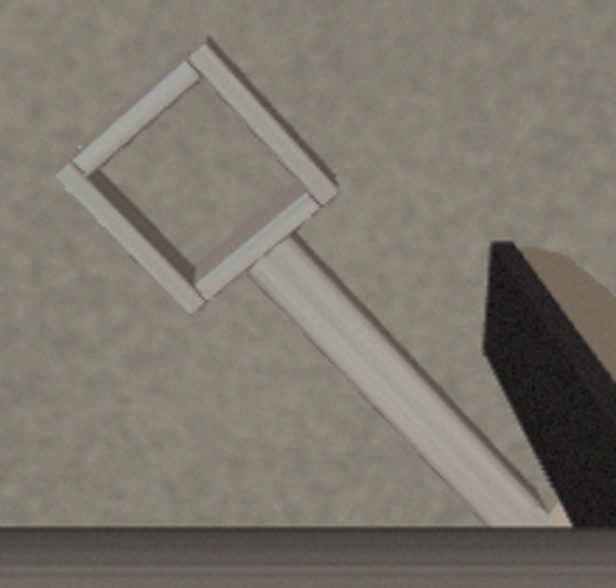

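Request:
play_rows --pt "-0.032 -0.0025 -0.015 0 0 0" --pt "-0.032 -0.0025 -0.015 0 0 0" --pt "-0.032 -0.0025 -0.015 0 0 0" --pt "-0.032 -0.0025 -0.015 0 0 0" --pt "-0.032 -0.0025 -0.015 0 0 0" --pt "-0.032 -0.0025 -0.015 0 0 0" --pt "0 0 0 0 0 0"

```text
clock: 2.7
tool_pos: [524.0, 68.5, 215.9]
eef_rot: [[-0.344, 0.0, 0.939], [-0.939, 0.0, -0.344], [-0.0, -1.0, 0.0]]
contact_force: [-0.2, -0.5, -0.3]
finger_gap: 0.999
```

Run:
```python
from plant import env, eyes
from h import *
import pickle
m=eyes.camera_model("wrist"); s=env.state(); im=eyes.capture("wrist")[:,:,::-1]
cv2.imwrite("pics/w2.png",im); pickle.dump((m,s),open("w2.pkl","wb"))
print(s["clock"],s["tool_pos"],jawyaw(s["eef_rot"]),s["contact_force"],s["joints"])
```

```text
2.7 [523.96947639  68.45314394 215.87371596] -20.14134318435287 [-0.18255132 -0.47598712 -0.31063722] [ 0.16973829  0.32844287 -0.43581393  1.89772179  0.16790484  0.95050424
 -0.69510616]
```

View pics/w2.png

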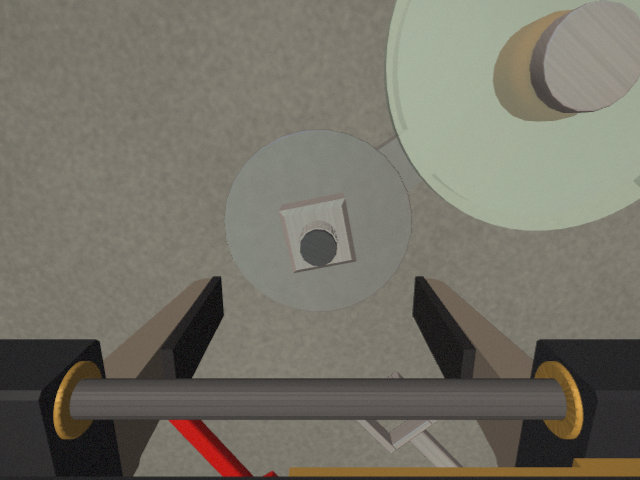

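The wrist picture shows the lug disc centred at (318,220), the nut's top face round (318,235) and the screw top at (318,247).

Run:
```python
from h import *
import pickle
m,s=pickle.load(open("w2.pkl","rb"))
np.set_printoptions(precision=1,suppress=True)
im=cv2.imread("pics/w2.png")
cv2.imwrite("pics/w2c.png",cv2.resize(im[185:285,265:370],None,fx=6,fy=6,interpolation=cv2.INTER_CUBIC))
L=[back(m,u,80) for u in [(225,220),(411,220),(318,129),(318,310)]]
for l in L: print(l)
print("screw",back(m,(318.5,247),136.5))
```

```text
[461.2 103.9  80. ]
[594.   55.2  80. ]
[550.5 142.1  80. ]
[501.8   9.1  80. ]
screw [526.5  75.5 136.5]
```

View pics/w2c.png

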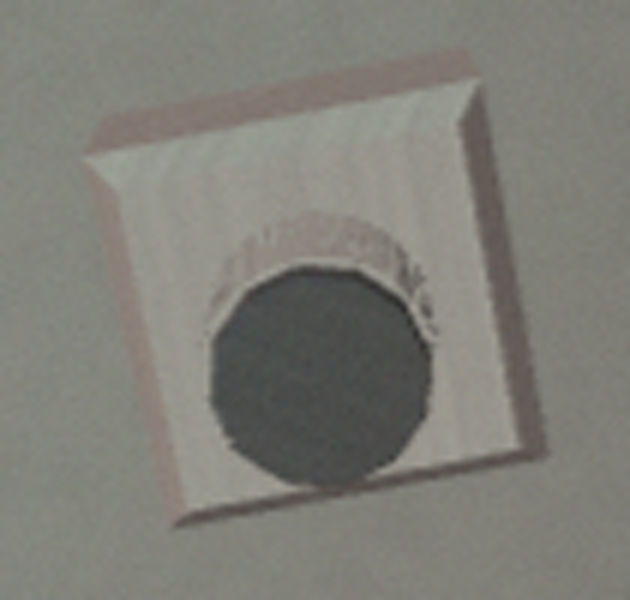

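Run:
```python
from h import *
import pickle
m,s=pickle.load(open("w2.pkl","rb"))
np.set_printoptions(precision=1,suppress=True)
U=[(279.2,211.3),(345.5,198.3),(356.3,260.8),(293.7,272.5)]
C=[back(m,u,109) for u in U]; c=np.mean(C,0); print(c)
for i in range(4): d=C[(i+1)%4]-C[i]; print(np.linalg.norm(d),np.degrees(np.arctan2(d[1],d[0])))
```

```text
[526.4  74.7 109. ]
45.71328503224594 -8.891320536074051
45.180246809130225 -99.33455641996481
45.07539090103453 171.11265221668634
45.18294068482026 81.47438060576538
```

Request:
play_rows --pt "0 0 0 0 -10.1 0" --pt "0 0 0 0 -10.1 0" --pt "0 0 0 0 -10.1 0" --pt "0 0 0 0 -10.1 0" --pt "0 0 0 0 -10.1 0" --pt "0 0 0 0 -10.1 0" --pt "0 0 0 0 -10.1 0" --pt "0 0 0 0 -10.1 0" --pt "0 0 0 0 -10.1 0" --pt "0 0 0 0 -10.1 0" --pt "0 0 0 0 0 0"

```text
clock: 4.12
tool_pos: [524.4, 64.5, 215.1]
eef_rot: [[0.986, -0.001, 0.167], [-0.167, -0.001, 0.986], [-0.001, -1.0, -0.001]]
contact_force: [-0.6, -0.3, -0.0]
finger_gap: 0.999
```

Run:
```python
from plant import env, eyes
from h import *
import pickle
m=eyes.camera_model("wrist"); s=env.state(); im=eyes.capture("wrist")[:,:,::-1]
cv2.imwrite("pics/w3.png",im); pickle.dump((m,s),open("w3.pkl","wb"))
print(s["clock"],s["tool_pos"],jawyaw(s["eef_rot"]),s["contact_force"],s["joints"])
u=proj(m,[526.5,75.5,109])[0]; print(u)
x,y=int(u[0])-60,int(u[1])-50; print(x,y)
cv2.imwrite("pics/w3c.png",cv2.resize(im[max(y,0):y+100,x:x+120],None,fx=6,fy=6,interpolation=cv2.INTER_CUBIC))
```

```text
4.125 [524.42833243  64.46058222 215.07425713] 80.38369624215518 [-0.56330241 -0.26282611 -0.02108617] [ 0.44881757  0.40998852 -0.78527442  1.88162018  0.34415849  0.99092761
  0.91546872]
[332.83776317 246.11351292]
272 196
```

View pics/w3c.png

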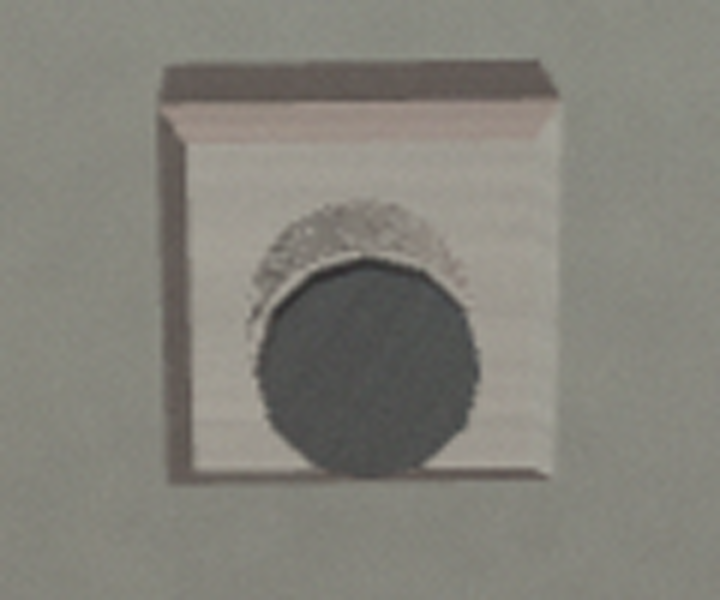

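View pics/w3.png

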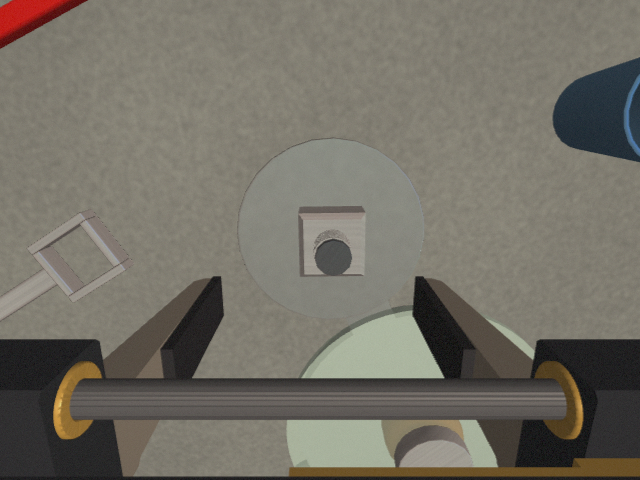

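Run:
```python
from h import *
import pickle
m,s=pickle.load(open("w3.pkl","rb"))
np.set_printoptions(precision=1,suppress=True)
U=[(299.2,212.7),(365,212.3),(363.3,275.7),(300.3,276.5)]
C=[back(m,u,109) for u in U]; c=np.mean(C,0); print(c)
for i in range(4): d=C[(i+1)%4]-C[i]; print(np.linalg.norm(d),np.degrees(np.arctan2(d[1],d[0])))
print("screw",back(m,(333.3,257.2),136.5))
L=[back(m,u,80) for u in [(238,229),(424.5,229),(331,138),(331,319)]]
print((L[0]+L[1])/2,(L[2]+L[3])/2)
for r in rows(s["tool_pos"],s["eef_rot"],[526.5,76,107],Rdown(81),4): print(r)
```

```text
[525.6  75.  109. ]
44.55147848089276 80.74655267201747
45.80441602900514 -9.21944648527695
44.68650450571308 -98.82907380533521
46.13550834869769 170.6141425382373
screw [525.3  74.9 136.5]
[521.6  76.1  80. ] [525.8  75.3  80. ]
[0.0, 0.027, 0.003, 0.01, -0.15, -0.01]
[0.0001, 0.027, 0.0029, 0.01, -0.15, -0.01]
[0.0001, 0.027, 0.0029, 0.01, -0.15, -0.01]
[0.0001, 0.027, 0.0029, 0.01, -0.15, -0.01]
```

Request:
play_rows --pt "0 0.02 0.0035 0 -0.5 0" --pt "0 0.025 0.0035 0 0 0" --pt "0 0.025 0.0035 0 0 0" --pt "0 0.025 0 0 0 0" --pt "0 0.013 0 0 0 0" --pt "0 0 0 0 0 0" --pt "0 0 0 0 0 0"

```text
clock: 5.05
tool_pos: [526.4, 77.6, 108.1]
eef_rot: [[0.988, 0.001, 0.153], [-0.153, 0.0, 0.988], [0.001, -1.0, 0.0]]
contact_force: [0.4, -0.3, -0.6]
finger_gap: 0.999
```

Request:
play_rows --pt "0 0 -0.002 0 0 0" --pt "0 0 0 0 0 0" --pt "0 0 0 0 0 0" --pt "0 0 0 0 0 0" --pt "0 0 0 0 0 0" --pt "0 0 0 0 0 0" --grip 0 --squeeze 40

```text
clock: 5.8
tool_pos: [525.5, 74.2, 107.6]
eef_rot: [[0.988, -0.001, 0.153], [-0.153, -0.002, 0.988], [-0.0, -1.0, -0.002]]
contact_force: [-0.8, -4.8, 4.2]
finger_gap: 0.498
```

```bash
cat > st.py <<'E'
from plant import env
from h import *
np.set_printoptions(precision=2,suppress=True)
s=env.state(); print(s["clock"],np.array(s["tool_pos"]),"yaw",round(jawyaw(s["eef_rot"]),2),"F",np.array(s["contact_force"]),"M",np.array(s["moment"]),"gap",round(s["finger_gap"]*92,2),"q",np.array(s["joints"]))
E
python3 st.py
```

```text
5.8 [525.49  74.19 107.58] yaw 81.17 F [-0.75 -4.79  4.24] M [-1.04  0.23  0.03] gap 45.85 q [ 0.34  0.56 -0.69  1.96  0.49  0.8   0.79]
```

Request:
play_rows --pt "0 0.0002 -0.001 0 8 0" --pt "0 0.0002 0 0 8 0" --pt "0 0.0002 0 0 8 0" --pt "0 0.0002 0 0 8 0" --pt "0 0.0002 0 0 8 0" --pt "0 0.0002 0 0 8 0" --pt "0 0.0002 0 0 8 0" --pt "0 0.0002 0 0 8 0" --pt "0 0 0 0 0 0"

```text
clock: 6.92
tool_pos: [526.0, 74.7, 105.8]
eef_rot: [[0.297, 0.001, 0.955], [-0.955, 0.0, 0.297], [0.0, -1.0, 0.001]]
contact_force: [2.1, -1.6, -2.9]
finger_gap: 0.5
```

```bash
python3 st.py
```

```text
6.925 [525.96  74.73 105.82] yaw 17.3 F [ 2.09 -1.56 -2.91] M [-0.31 -0.59 -0.12] gap 45.98 q [ 0.14  0.49 -0.42  1.97  0.29  0.74 -0.16]
```

Request:
play_rows --pt "0 0.0001 0 0 4 0" --pt "0 0.0001 0 0 4 0" --pt "0 0.0001 0 0 4 0" --pt "0 0 0 0 0 0"

```text
clock: 7.42
tool_pos: [526.1, 74.7, 105.5]
eef_rot: [[0.094, 0.001, 0.996], [-0.996, 0.001, 0.094], [-0.0, -1.0, 0.001]]
contact_force: [3.6, -0.0, -5.8]
finger_gap: 0.496
```

```bash
python3 st.py
```

```text
7.425 [526.12  74.73 105.5 ] yaw 5.37 F [ 3.64 -0.01 -5.77] M [-0.16 -0.95 -0.09] gap 45.63 q [ 0.1   0.49 -0.37  1.97  0.26  0.73 -0.34]
```

Request:
play_rows --pt "0 0.0004 0 0 5 0" --pt "0 0.0003 0 0 5 0" --pt "0 0.0002 0 0 5 0" --pt "0 0 0 0 0 0"

```text
clock: 7.92
tool_pos: [526.3, 74.7, 105.3]
eef_rot: [[-0.167, 0.002, 0.986], [-0.986, 0.0, -0.167], [-0.0, -1.0, 0.002]]
contact_force: [3.2, -2.3, 2.1]
finger_gap: 0.497
```

```bash
python3 st.py
```

```text
7.925 [526.33  74.73 105.34] yaw -9.59 F [ 3.2  -2.26  2.06] M [-0.29 -0.54  0.02] gap 45.72 q [ 0.05  0.48 -0.31  1.98  0.21  0.72 -0.56]
```

Request:
play_rows --pt "0 0.0001 0 0 4 0" --pt "0 0.0001 0 0 4 0" --pt "0 0.0001 0 0 4 0" --pt "0 0 0 0 0 0"

```text
clock: 8.43
tool_pos: [526.5, 74.7, 105.3]
eef_rot: [[-0.367, 0.002, 0.93], [-0.93, -0.0, -0.367], [-0.001, -1.0, 0.002]]
contact_force: [2.2, -3.1, 5.5]
finger_gap: 0.496
```

```bash
python3 st.py
```

```text
8.425 [526.5   74.72 105.3 ] yaw -21.51 F [ 2.16 -3.08  5.5 ] M [-0.4  -0.47  0.65] gap 45.6 q [ 0.01  0.47 -0.26  1.98  0.18  0.71 -0.74]
```

Request:
play_rows --pt "0 0 0 0 0 0" --pt "0 0 0 0 0 0" --pt "0 0 0 0 0 0" --pt "0 0 0 0 0 0" --pt "0 -0.02 0 0 0 0" --pt "0 -0.03 0 0 0 0" --pt "0 -0.03 0 0 0 0" --pt "0 -0.03 0 0 0 0" --pt "0 0 0 0 0 0" --grip 1

```text
clock: 9.55
tool_pos: [526.8, 74.8, 216.5]
eef_rot: [[-0.371, 0.004, 0.929], [-0.929, 0.001, -0.371], [-0.002, -1.0, 0.004]]
contact_force: [0.8, 0.2, -0.4]
finger_gap: 1.0
```

```bash
python3 st.py
python3 - <<'E'
from plant import env, eyes
from h import *
import pickle
m=eyes.camera_model("wrist"); s=env.state(); im=eyes.capture("wrist")[:,:,::-1]
cv2.imwrite("pics/w4.png",im); pickle.dump((m,s),open("w4.pkl","wb"))
u=proj(m,[526.5,75.,107])[0]; print(u)
x,y=int(u[0])-60,int(u[1])-50; print(x,y)
cv2.imwrite("pics/w4c.png",cv2.resize(im[max(y,0):y+100,x:x+120],None,fx=6,fy=6,interpolation=cv2.INTER_CUBIC))
E
```

```text
9.55 [526.76  74.78 216.54] yaw -21.79 F [ 0.81  0.22 -0.36] M [-0.04  0.01 -0.  ] gap 91.99 q [ 0.04  0.31 -0.3   1.9   0.11  0.94 -0.69]
[317.49544359 244.73975958]
257 194
```

View pics/w4.png

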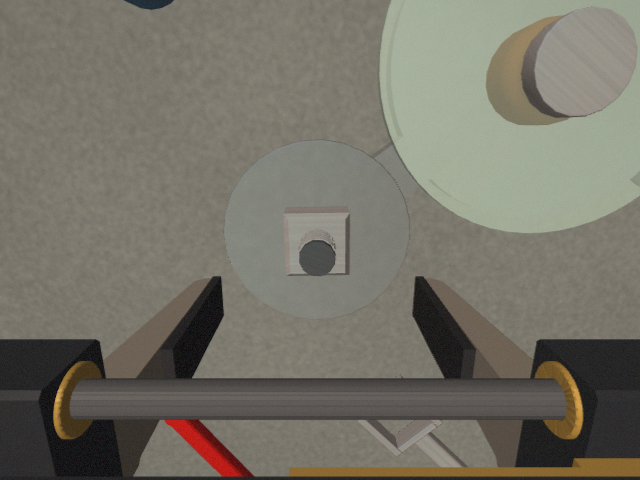

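View pics/w4c.png

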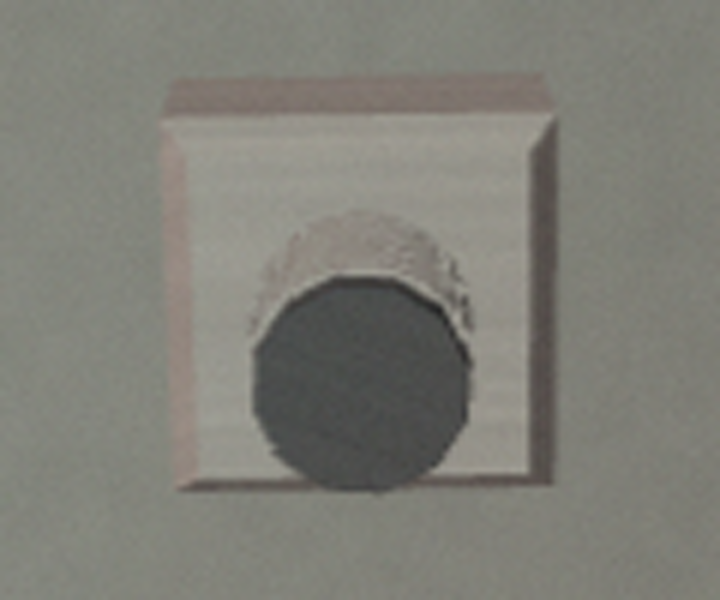

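Run:
```python
from plant import env
from h import *
s=env.state()
for r in rows(s["tool_pos"],s["eef_rot"],[553,-228,150],Rdown(23),8): print(r)
```

```text
[0.0339, 0.0081, 0.0172, -0.01, -5.6, 0.0]
[0.0354, 0.0081, 0.0138, -0.01, -5.6, 0.0]
[0.0365, 0.0081, 0.0103, -0.01, -5.6, 0.0]
[0.0374, 0.0081, 0.0067, -0.01, -5.6, 0.0]
[0.0378, 0.0081, 0.003, -0.01, -5.6, 0.0]
[0.038, 0.0081, -0.0007, -0.01, -5.6, 0.0]
[0.0377, 0.0081, -0.0044, -0.01, -5.6, 0.0]
[0.0371, 0.0081, -0.0081, -0.01, -5.6, 0.0]
```

Request:
play_rows --pt "0.034 0.004 0.017 0 -5.6 0" --pt "0.035 0.004 0.014 0 -5.6 0" --pt "0.036 0.004 0.01 0 -5.6 0" --pt "0.037 0.01 0.007 0 -5.6 0" --pt "0.038 0.01 0.003 0 -5.6 0" --pt "0.038 0.011 -0.001 0 -5.6 0" --pt "0.038 0.011 -0.004 0 -5.6 0" --pt "0.037 0.011 -0.008 0 -5.6 0" --pt "0 0 0 0 0 0"

```text
clock: 10.72
tool_pos: [550.9, -230.6, 146.4]
eef_rot: [[0.386, -0.005, 0.923], [-0.923, 0.001, 0.386], [-0.002, -1.0, -0.004]]
contact_force: [0.0, -0.8, -0.2]
finger_gap: 0.999
```

```bash
python3 st.py
python3 - <<'E'
from plant import env, eyes
from h import *
import pickle
m=eyes.camera_model("wrist"); s=env.state(); im=eyes.capture("wrist")[:,:,::-1]
cv2.imwrite("pics/w5.png",im); pickle.dump((m,s),open("w5.pkl","wb"))
E
```

```text
10.725 [ 550.87 -230.55  146.36] yaw 22.7 F [ 0.01 -0.77 -0.24] M [-0.01 -0.12  0.02] gap 91.88 q [ 0.58  0.51 -0.31  1.79  0.2   0.87  0.57]
```

View pics/w5.png

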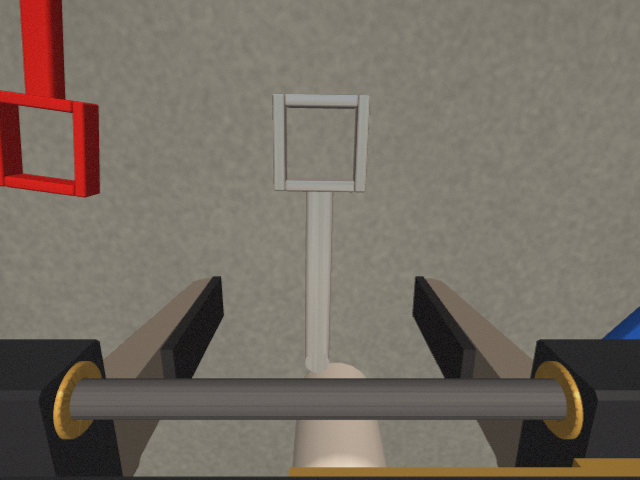

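The picture shows the steel ring's corners at (274,95), (369,95), (366,191) and (274,191), with the handle down to (317,365) centred between the open jaws. The bottle is just past the handle's end at (335,370).

Run:
```python
from h import *
import pickle
m,s=pickle.load(open("w5.pkl","rb"))
np.set_printoptions(precision=1,suppress=True)
im=cv2.imread("pics/w5.png")
cv2.imwrite("pics/w5c.png",cv2.resize(im[85:375,255:385],None,fx=2,fy=2,interpolation=cv2.INTER_CUBIC))
C=[back(m,u,20) for u in [(274,95),(369,95),(366,191),(274,191)]]; c=np.mean(C,0); print(c)
for i in range(4): d=C[(i+1)%4]-C[i]; print(np.linalg.norm(d),np.degrees(np.arctan2(d[1],d[0])))
R=s["eef_rot"];p=np.array(s["tool_pos"])
a=[back(m,u,16) for u in [(307,200),(332,200),(306,340),(330,340)]]
h1=(a[0]+a[1])/2;h2=(a[2]+a[3])/2;d=h2-h1
print("handle",h1,h2,np.degrees(np.arctan2(d[1],d[0])), "end",back(m,(317,366),16))
print("ring in tool",R.T@(c-p), "handle pts in tool",R.T@(h1-p),R.T@(h2-p))
```

```text
[ 526.  -166.9   20. ]
64.10384820674028 22.680267857845916
64.95736472545394 -67.14879621482383
66.25342849256243 -157.2509585328317
65.06600056467963 110.95782462172956
handle [ 540.6 -203.9   16. ] [ 584.1 -310.7   16. ] -67.83098789446014 end [ 592.7 -333.4   16. ]
ring in tool [-68.  126.5   2.1] handle pts in tool [-28.2 130.4   1.3] [ 87.1 130.2   0.3]
```

View pics/w5c.png

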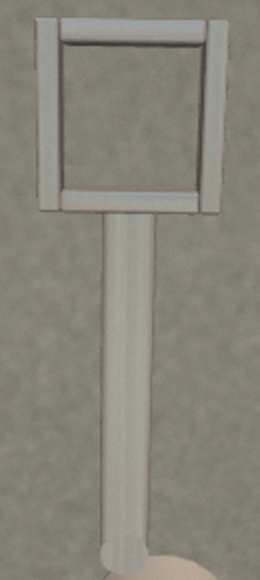

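Request:
play_rows --pt "0 0.022 0.001 0 0 0" --pt "0 0.022 0 0 0 0" --pt "0 0.022 0 0 0 0" --pt "0 0.022 0 0 0 0" --pt "0 0.02 0 0 0 0" --pt "0 0.012 0 0 0 0" --pt "0 0 0 0 0 0" --grip 1

```text
clock: 11.65
tool_pos: [553.6, -226.1, 28.6]
eef_rot: [[0.391, -0.002, 0.92], [-0.92, 0.001, 0.391], [-0.001, -1.0, -0.001]]
contact_force: [1.3, -0.0, 0.4]
finger_gap: 1.002
```

```bash
python3 st.py
```

```text
11.65 [ 553.58 -226.12   28.58] yaw 23.04 F [ 1.27 -0.05  0.37] M [ 0.02 -0.11  0.02] gap 92.18 q [ 0.53  0.68 -0.26  1.84  0.27  0.66  0.51]
```

Request:
play_rows --pt "0 0.0045 0 0 0 0" --pt "0 0 0 0 0 0" --pt "0 0 0 0 0 0" --pt "0 0 0 0 0 0" --pt "0 0 0 0 0 0" --pt "0 0 0 0 0 0" --pt "0 0 0 0 0 0" --pt "0 0 0 0 0 0" --grip 0 --squeeze 55

```text
clock: 12.65
tool_pos: [553.2, -227.2, 24.9]
eef_rot: [[0.39, -0.002, 0.921], [-0.921, -0.0, 0.39], [-0.0, -1.0, -0.002]]
contact_force: [-1.7, -0.3, 2.2]
finger_gap: 0.213
```

```bash
python3 st.py
```

```text
12.65 [ 553.23 -227.25   24.87] yaw 22.97 F [-1.73 -0.34  2.24] M [-0.23  0.54 -0.06] gap 19.58 q [ 0.53  0.69 -0.26  1.84  0.27  0.65  0.51]
```

Request:
play_rows --pt "0 -0.01 0 0 0 0" --pt "0 -0.02 0 0 0 0" --pt "0 -0.025 0 0 0 0" --pt "0 -0.025 0 0 0 0" --pt "0 -0.025 0 0 0 0" --pt "0 -0.025 0 0 0 0" --pt "0 -0.02 0 0 0 0" --pt "0 -0.01 0 0 0 0" --pt "0 0 0 0 0 0"

```text
clock: 13.78
tool_pos: [554.4, -226.8, 186.1]
eef_rot: [[0.391, 0.002, 0.92], [-0.92, -0.001, 0.391], [0.001, -1.0, 0.001]]
contact_force: [0.3, 1.6, -3.4]
finger_gap: 0.21
```

```bash
python3 st.py
python3 - <<'E'
from plant import env, eyes
from h import *
import pickle
m=eyes.camera_model("wrist"); s=env.state(); im=eyes.capture("wrist")[:,:,::-1]
cv2.imwrite("pics/w6.png",im); pickle.dump((m,s),open("w6.pkl","wb"))
for r in rows(s["tool_pos"],s["eef_rot"],[526.4+66*.93,74.7-66*.367,184],Rdown(68.5),10): print(r)
E
```

```text
13.775 [ 554.43 -226.78  186.05] yaw 23.02 F [ 0.3   1.58 -3.36] M [-0.02 -0.08  0.01] gap 19.36 q [ 0.58  0.46 -0.33  1.76  0.18  0.94  0.58]
[-0.0242, 0.0002, 0.0139, -0.0, -4.55, 0.01]
[-0.023, 0.0002, 0.0158, -0.0, -4.55, 0.01]
[-0.0217, 0.0002, 0.0176, -0.0, -4.55, 0.01]
[-0.0202, 0.0002, 0.0192, -0.0, -4.55, 0.01]
[-0.0187, 0.0002, 0.0208, -0.0, -4.55, 0.01]
[-0.017, 0.0002, 0.0222, -0.0, -4.55, 0.01]
[-0.0151, 0.0002, 0.0235, -0.0, -4.55, 0.01]
[-0.0132, 0.0002, 0.0246, -0.0, -4.55, 0.01]
[-0.0112, 0.0002, 0.0256, -0.0, -4.55, 0.01]
[-0.0092, 0.0002, 0.0264, -0.0, -4.55, 0.01]
```

View pics/w6.png

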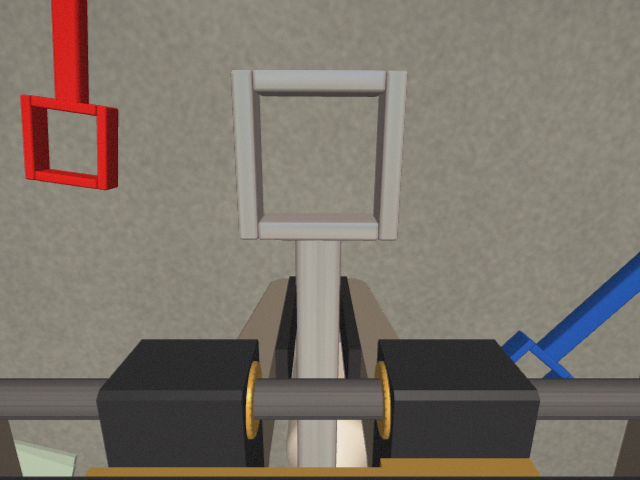

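The spanner hangs level and square in the jaws, with ring corners at (232,71), (407,71), (398,240) and (240,240).

Run:
```python
from h import *
import pickle
m,s=pickle.load(open("w6.pkl","rb"))
np.set_printoptions(precision=1,suppress=True)
R=s["eef_rot"];p=np.array(s["tool_pos"])
C=[R.T@(back(m,u,p[2]-4.9)-p) for u in [(232,71),(407,71),(398,240),(240,240)]]
for c in C: print(c)
print(np.mean(C,0))
```

```text
[-98.5   4.7 -31.6]
[-98.5   4.8  33.2]
[-33.3   4.9  33.6]
[-33.3   4.8 -32.2]
[-65.9   4.8   0.8]
```

Request:
play_rows --pt "-0.024 0 0.014 0 -2 0" --pt "-0.024 0 0.015 0 -5 0" --pt "-0.022 0 0.017 0 -5 0" --pt "-0.02 0 0.019 0 -5 0" --pt "-0.019 0 0.02 0 -5 0" --pt "-0.017 0 0.022 0 -5 0" --pt "-0.015 0 0.024 0 -5 0" --pt "-0.013 0 0.025 0 -5 0" --pt "-0.011 0 0.026 0 -5 0" --pt "-0.009 0 0.026 0 -3.5 0" --pt "0 0 0 0 0 0" --pt "0 0 0 0 0 0"

```text
clock: 15.32
tool_pos: [589.4, 49.6, 184.7]
eef_rot: [[0.93, -0.0, 0.366], [-0.366, -0.001, 0.93], [-0.0, -1.0, -0.001]]
contact_force: [-0.2, -0.6, -3.2]
finger_gap: 0.209
```

```bash
python3 st.py
python3 - <<'E'
from plant import env, eyes
from h import *
import pickle
m=eyes.camera_model("wrist"); s=env.state(); im=eyes.capture("wrist")[:,:,::-1]
cv2.imwrite("pics/w7.png",im); pickle.dump((m,s),open("w7.pkl","wb"))
for r in rows(s["tool_pos"],s["eef_rot"],[587.4,49.8,s["tool_pos"][2]],Rdown(68.5),1): print(r)
E
```

```text
15.325 [589.37  49.56 184.73] yaw 68.5 F [-0.23 -0.59 -3.15] M [-0.03 -0.11  0.03] gap 19.27 q [ 0.28  0.5  -0.56  1.77  0.31  0.96  0.79]
[-0.0019, 0.0, -0.0005, 0.06, 0.0, -0.0]
```

View pics/w7.png

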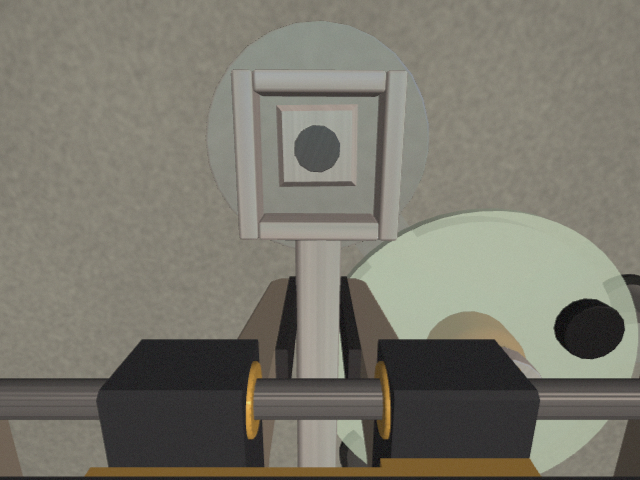

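Run:
```python
from h import *
import pickle
m,s=pickle.load(open("w7.pkl","rb"))
np.set_printoptions(precision=1,suppress=True)
im=cv2.imread("pics/w7.png")
cv2.imwrite("pics/w7c.png",cv2.resize(im[60:250,220:420],None,fx=4,fy=3,interpolation=cv2.INTER_CUBIC) if 0 else cv2.resize(im[60:250,220:420],None,fx=3.1,fy=3.1,interpolation=cv2.INTER_CUBIC))
R=s["eef_rot"];p=np.array(s["tool_pos"])
T=lambda u,z:R.T@(back(m,u,z)-p)
C=[T(u,106) for u in [(277,105),(358,105),(356,186),(279,186)]]
for c in C: print(c)
print("nut",np.mean(C,0),"screw",T((317,148.5),135))
print("ring",np.mean([T(u,p[2]-4.9) for u in [(232,71),(407,71),(398,240),(240,240)]],0))
```

```text
[-90.8  78.8 -22.2]
[-90.8  78.7  23.3]
[-45.4  78.7  23.4]
[-45.4  78.8 -22.3]
nut [-68.1  78.7   0.6] screw [-68.3  49.7   0.3]
ring [-65.6   4.9   1.3]
```

View pics/w7c.png

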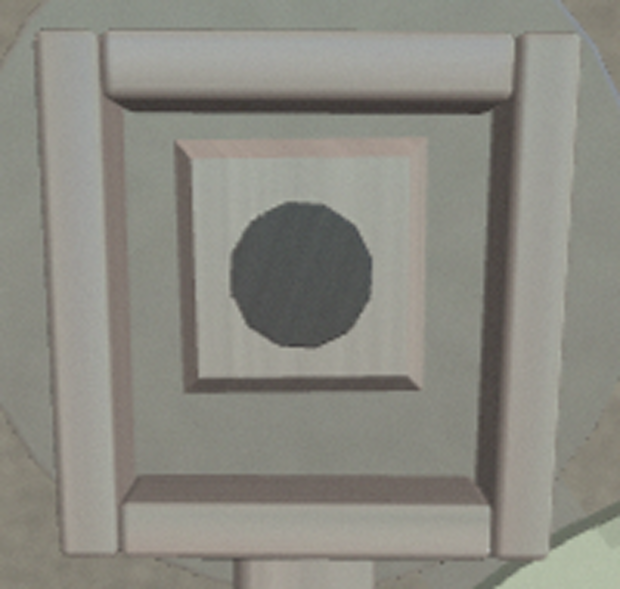

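Request:
play_rows --pt "-0.0025 0 -0.0005 0 0 0" --pt "0 0.012 0 0 0 0" --pt "0 0.015 0 0 0 0" --pt "0 0.012 0 0 0 0" --pt "0 0.003 0 0 0 0" --pt "0 0 0 0 0 0"

```text
clock: 16.12
tool_pos: [586.8, 50.6, 142.6]
eef_rot: [[0.931, -0.001, 0.366], [-0.366, 0.0, 0.931], [-0.001, -1.0, -0.0]]
contact_force: [0.3, 0.1, -2.9]
finger_gap: 0.211
```

```bash
python3 st.py
python3 - <<'E'
from plant import env, eyes
from h import *
import pickle
np.set_printoptions(precision=1,suppress=True)
m=eyes.camera_model("wrist"); s=env.state(); im=eyes.capture("wrist")[:,:,::-1]
cv2.imwrite("pics/w8.png",im); pickle.dump((m,s),open("w8.pkl","wb"))
cv2.imwrite("pics/w8c.png",cv2.resize(im[60:250,220:420],None,fx=3,fy=3,interpolation=cv2.INTER_CUBIC))
E
```

```text
16.125 [586.8   50.6  142.62] yaw 68.52 F [ 0.35  0.11 -2.85] M [ 0.02 -0.19  0.  ] gap 19.38 q [ 0.26  0.55 -0.54  1.8   0.35  0.89  0.76]
```

View pics/w8c.png

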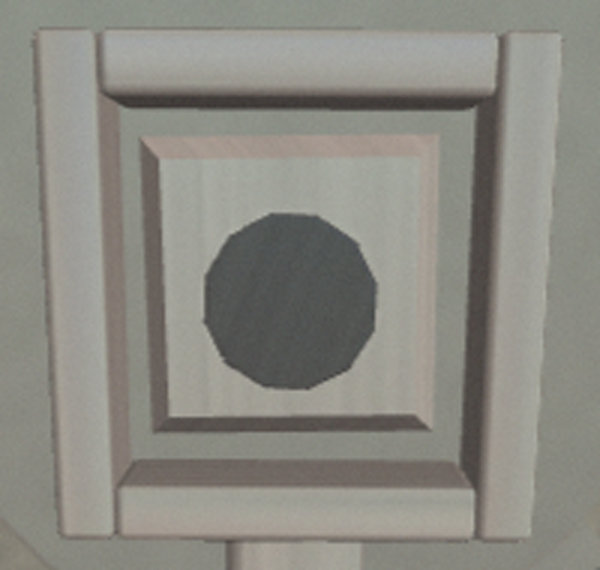

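Run:
```python
from h import *
import pickle
np.set_printoptions(precision=1,suppress=True)
m,s=pickle.load(open("w8.pkl","rb"))
R=s["eef_rot"];p=np.array(s["tool_pos"]); T=lambda u,z:R.T@(back(m,u,z)-p)
C=[T(u,106) for u in [(266.7,105.7),(366,105.3),(364,203.3),(271,203.3)]]
for c in C: print(c)
print(np.mean(C,0),T((220+290/3,60+300/3),134.5))
```

```text
[-87.9  36.7 -22.7]
[-88.1  36.7  22.8]
[-42.7  36.6  23.3]
[-42.7  36.6 -22.2]
[-65.3  36.7   0.3] [-65.5   8.2   0.3]
```

Request:
play_rows --pt "0 0 -0.0006 0 0 0" --pt "0 0.006 0 0 0 0" --pt "0 0.006 0 0 0 0" --pt "0 0.003 0 0 0 0" --pt "0 0 0 0 0 0"

```text
clock: 16.8
tool_pos: [586.4, 49.9, 127.5]
eef_rot: [[0.931, -0.001, 0.366], [-0.366, -0.0, 0.931], [-0.001, -1.0, -0.0]]
contact_force: [0.8, -0.9, -3.1]
finger_gap: 0.209
```

```bash
python3 st.py
```

```text
16.8 [586.37  49.94 127.53] yaw 68.52 F [ 0.8  -0.91 -3.1 ] M [ 0.03 -0.16  0.04] gap 19.18 q [ 0.26  0.57 -0.53  1.81  0.36  0.86  0.75]
```

Underside is at about 102.6, already below the nut's top, with no contact. I'll carry on down.

Request:
play_rows --pt "0 0.006 0 0 0 0" --pt "0 0.006 0 0 0 0" --pt "0 0.005 0 0 0 0" --pt "0 0.003 0 0 0 0" --pt "0 0 0 0 0 0"

```text
clock: 17.42
tool_pos: [586.5, 49.9, 107.7]
eef_rot: [[0.931, -0.001, 0.366], [-0.366, 0.0, 0.931], [-0.0, -1.0, -0.0]]
contact_force: [-0.6, -1.3, -2.4]
finger_gap: 0.21
```

```bash
python3 st.py
```

```text
17.425 [586.48  49.95 107.66] yaw 68.51 F [-0.56 -1.34 -2.44] M [ 0.01 -0.14 -0.05] gap 19.34 q [ 0.25  0.59 -0.51  1.83  0.38  0.82  0.74]
```

Request:
play_rows --pt "0 0.001 0 0 0 0" --pt "0 0.001 0 0 0 0" --pt "0 0.0008 0 0 0 0" --pt "0 0 0 0 0 0"

```text
clock: 17.92
tool_pos: [586.6, 49.9, 105.1]
eef_rot: [[0.931, -0.0, 0.366], [-0.366, -0.0, 0.931], [-0.0, -1.0, -0.0]]
contact_force: [-0.0, 1.1, -2.8]
finger_gap: 0.21
```

```bash
python3 st.py
```

```text
17.925 [586.59  49.92 105.12] yaw 68.51 F [-0.04  1.06 -2.84] M [ 0.02 -0.12  0.01] gap 19.35 q [ 0.25  0.6  -0.51  1.83  0.39  0.82  0.74]
```

Request:
play_rows --pt "0 0.0008 0 0 0 0" --pt "0 0 0 0 0 0"

```text
clock: 18.18
tool_pos: [586.7, 49.9, 104.8]
eef_rot: [[0.931, 0.0, 0.366], [-0.366, -0.0, 0.931], [0.0, -1.0, -0.0]]
contact_force: [-1.7, -0.4, 1.6]
finger_gap: 0.211
```

Request:
play_rows --pt "0 0 0 0 0 0" --pt "0 0 0 0 0 0" --pt "0 0 0 0 0 0" --pt "0 0 0 0 0 0" --grip 0.5

```text
clock: 18.68
tool_pos: [586.7, 49.9, 104.3]
eef_rot: [[0.93, 0.0, 0.366], [-0.366, 0.0, 0.93], [0.0, -1.0, 0.0]]
contact_force: [-0.1, 0.8, -0.8]
finger_gap: 0.497
```

```bash
python3 st.py
python3 - <<'E'
from plant import env, eyes
from h import *
import pickle
np.set_printoptions(precision=1,suppress=True)
m=eyes.camera_model("wrist"); s=env.state(); im=eyes.capture("wrist")[:,:,::-1]
cv2.imwrite("pics/w9.png",im); pickle.dump((m,s),open("w9.pkl","wb"))
cv2.imwrite("pics/s9.png",eyes.capture("scene")[150:350,250:550,::-1])
E
```

```text
18.675 [586.68  49.93 104.34] yaw 68.51 F [-0.14  0.78 -0.82] M [ 0.06 -0.1  -0.02] gap 45.77 q [ 0.24  0.6  -0.51  1.83  0.39  0.82  0.74]
```

View pics/w9.png

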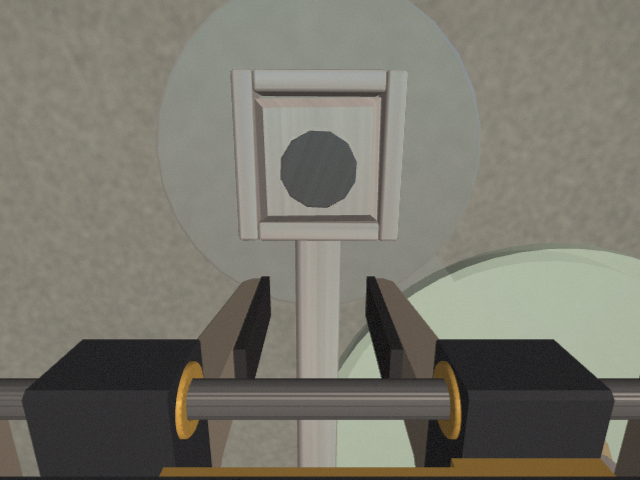

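View pics/s9.png

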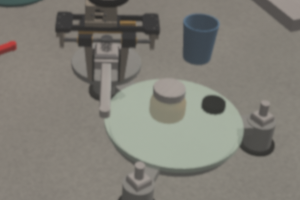

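The ring lies round the nut, with the nut's top at (322,155) inside it, flat on the lug, and the fingers are clear. Next I'll slide out along the handle to its end.

Request:
play_rows --pt "0.015 0 0 0 0 0" --pt "0.02 0 0 0 0 0" --pt "0.02 0 0 0 0 0" --pt "0.018 0 0 0 0 0" --pt "0 0 0 0 0 0"

```text
clock: 19.4
tool_pos: [656.0, 21.9, 104.0]
eef_rot: [[0.93, 0.001, 0.368], [-0.368, -0.0, 0.93], [0.001, -1.0, 0.0]]
contact_force: [0.9, -0.3, -0.4]
finger_gap: 0.503
```

```bash
python3 st.py
```

```text
19.4 [655.97  21.89 104.01] yaw 68.39 F [ 0.89 -0.26 -0.38] M [ 0.07 -0.06 -0.03] gap 46.24 q [ 0.26  0.69 -0.49  1.65  0.39  0.9   0.81]
```

Request:
play_rows --pt "0 0 0.001 0 0 0" --pt "0 0 0 0 0 0" --pt "0 0 0 0 0 0" --pt "0 0 0 0 0 0" --grip 0 --squeeze 40

```text
clock: 19.9
tool_pos: [654.5, 24.3, 104.4]
eef_rot: [[0.931, -0.001, 0.366], [-0.366, -0.0, 0.931], [-0.0, -1.0, -0.0]]
contact_force: [-1.1, 0.2, 0.1]
finger_gap: 0.214
```

```bash
python3 st.py
```

```text
19.9 [654.53  24.25 104.41] yaw 68.53 F [-1.08  0.16  0.15] M [0.02 0.09 0.02] gap 19.7 q [ 0.26  0.69 -0.49  1.66  0.39  0.9   0.81]
```

Radius is about 137.7 mm. I'll pull clockwise along the arc, 3° per row (7.2 mm chord).

Request:
play_rows --pt "-0.0002 0 -0.0072 0 3 0" --pt "-0.0002 0 -0.0072 0 3 0" --pt "-0.0002 0 -0.0072 0 3 0" --pt "-0.0002 0 -0.0072 0 3 0" --pt "-0.0002 0 -0.0072 0 3 0" --pt "0 0 0 0 0 0"

```text
clock: 20.65
tool_pos: [638.0, -6.7, 104.7]
eef_rot: [[0.803, 0.002, 0.595], [-0.595, 0.001, 0.803], [0.001, -1.0, 0.002]]
contact_force: [2.8, 3.1, -1.4]
finger_gap: 0.214
```

```bash
cat >> st.py <<'E'
R=s["eef_rot"];d=np.array(s["tool_pos"])-[526.4,74.7,0]; print("tool F",R.T@np.array(s["contact_force"]),"r",np.hypot(*d[:2]),"az",np.degrees(np.arctan2(d[1],d[0])))
E
python3 st.py
```

```text
20.65 [638.04  -6.72 104.65] yaw 53.46 F [ 2.82  3.15 -1.42] M [ 0.7  -0.81  0.26] gap 19.7 q [ 0.27  0.65 -0.43  1.71  0.34  0.86  0.62]
tool F [0.39 1.43 4.2 ] r 138.17170778620675 az -36.1029726593225
```

Request:
play_rows --pt "-0.0002 0 -0.0072 0 3 0" --pt "-0.0002 0 -0.0072 0 3 0" --pt "-0.0002 0 -0.0072 0 3 0" --pt "-0.0002 0 -0.0072 0 3 0" --pt "-0.0002 0 -0.0072 0 3 0" --pt "0 0 0 0 0 0"

```text
clock: 21.4
tool_pos: [614.2, -32.2, 104.9]
eef_rot: [[0.623, 0.005, 0.782], [-0.782, 0.001, 0.623], [0.002, -1.0, 0.004]]
contact_force: [5.9, 3.8, -3.4]
finger_gap: 0.212
```

```bash
python3 st.py
```

```text
21.4 [614.18 -32.15 104.91] yaw 38.52 F [ 5.85  3.78 -3.4 ] M [ 0.7  -1.46  0.49] gap 19.5 q [ 0.28  0.6  -0.38  1.77  0.29  0.82  0.44]
tool F [0.68 3.43 6.92] r 138.2823898199691 az -50.598074680677
```

Request:
play_rows --pt "-0.0002 0 -0.0072 0 3 0" --pt "-0.0002 0 -0.0072 0 3 0" --pt "-0.0002 0 -0.0072 0 3 0" --pt "-0.0001 0 -0.0036 0 1.5 0" --pt "0 0 0 0 0 0" --pt "0 0 0 0 0 0"

```text
clock: 22.15
tool_pos: [594.3, -45.9, 105.1]
eef_rot: [[0.471, 0.007, 0.882], [-0.882, 0.001, 0.471], [0.002, -1.0, 0.007]]
contact_force: [8.7, 4.0, -5.8]
finger_gap: 0.209
```

```bash
python3 st.py
```

```text
22.15 [594.26 -45.89 105.11] yaw 28.08 F [ 8.74  3.95 -5.76] M [ 0.69 -1.92  0.59] gap 19.24 q [ 0.28  0.57 -0.34  1.82  0.25  0.79  0.3 ]
tool F [0.61 5.82 9.54] r 138.37566870586582 az -60.631341697870965
```

Request:
play_rows --pt "-0.0001 0 0.0048 0 -2 0" --pt "-0.0001 0 0.0048 0 -2 0" --pt "0 0 0 0 0 0"

```text
clock: 22.52
tool_pos: [599.5, -42.9, 104.4]
eef_rot: [[0.529, -0.001, 0.848], [-0.848, -0.001, 0.529], [0.0, -1.0, -0.001]]
contact_force: [0.7, -1.0, 0.6]
finger_gap: 0.213
```

```bash
python3 st.py
```

```text
22.525 [599.51 -42.85 104.36] yaw 31.95 F [ 0.67 -1.    0.63] M [-0.23 -0.17  0.03] gap 19.56 q [ 0.28  0.58 -0.35  1.8   0.27  0.8   0.35]
tool F [ 1.2  -0.63  0.04] r 138.4329910960888 az -58.12053255523434
```

Request:
play_rows --pt "0 0 0 0 0 0" --pt "0 0 0 0 0 0" --pt "0 0 0 0 0 0" --pt "-0.015 0 0 0 0 0" --pt "-0.02 0 0 0 0 0" --pt "-0.02 0 0 0 0 0" --pt "-0.017 0 0 0 0 0" --pt "0 0 0 0 0 0" --grip 0.5

```text
clock: 23.52
tool_pos: [560.7, 21.0, 104.6]
eef_rot: [[0.533, -0.0, 0.846], [-0.846, 0.0, 0.533], [-0.0, -1.0, 0.0]]
contact_force: [-0.3, 0.7, -0.0]
finger_gap: 0.499
```

```bash
python3 st.py
python3 - <<'E'
from plant import env, eyes
from h import *
import pickle
m=eyes.camera_model("wrist"); s=env.state(); im=eyes.capture("wrist")[:,:,::-1]
cv2.imwrite("pics/w10.png",im); pickle.dump((m,s),open("w10.pkl","wb"))
E
```

```text
23.525 [560.74  21.03 104.59] yaw 32.19 F [-0.25  0.7  -0.03] M [-0.04 -0.09  0.02] gap 45.87 q [ 0.19  0.53 -0.37  1.9   0.26  0.76  0.24]
tool F [-0.73  0.03  0.16] r 63.71884429672244 az -57.38590014071057
```

View pics/w10.png

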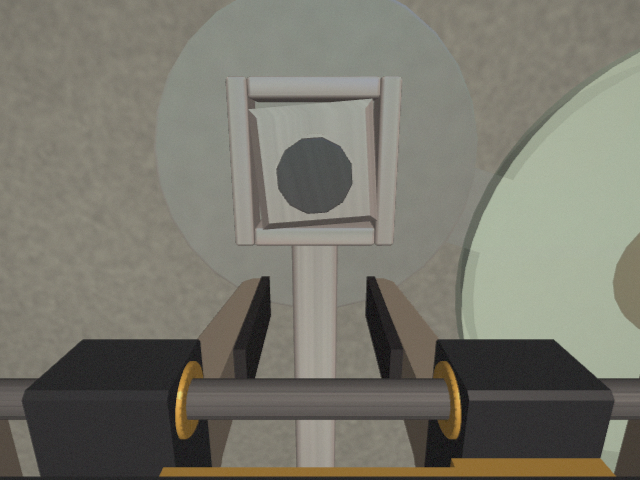

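The nut sits about 4° counter-clockwise within the ring, so the ring is still near its driving stop. I'll grip the middle, ease back 4° and lift.

Request:
play_rows --pt "0.001 0.0 -0.001 0 0 0" --pt "0 0 0 0 0 0" --pt "0 0 0 0 0 0" --pt "0 0 0 0 0 0" --pt "0 0 0 0 0 0" --grip 0 --squeeze 55

```text
clock: 24.2
tool_pos: [561.3, 17.3, 104.3]
eef_rot: [[0.53, 0.0, 0.848], [-0.848, -0.0, 0.53], [0.0, -1.0, -0.0]]
contact_force: [0.6, -0.5, -1.1]
finger_gap: 0.21
```

Request:
play_rows --pt "0 0 0.0023 0 -2 0" --pt "0 0 0.0023 0 -2 0" --pt "0 0 0 0 0 0"

```text
clock: 24.58
tool_pos: [565.0, 20.4, 104.3]
eef_rot: [[0.589, -0.0, 0.808], [-0.808, 0.0, 0.589], [-0.0, -1.0, -0.0]]
contact_force: [-1.0, -1.0, -0.6]
finger_gap: 0.213
```

```bash
python3 st.py
python3 - <<'E'
from plant import env, eyes
from h import *
im=eyes.capture("wrist")[:,:,::-1]
cv2.imwrite("pics/w11.png",cv2.resize(im[60:260,210:420],None,fx=3,fy=3))
E
```

```text
24.575 [565.05  20.44 104.3 ] yaw 36.06 F [-1.03 -1.02 -0.64] M [-0.17  0.06 -0.  ] gap 19.57 q [ 0.2   0.54 -0.38  1.89  0.28  0.77  0.3 ]
tool F [ 0.22  0.64 -1.43] r 66.61687160575116 az -54.536735115208025
```

View pics/w11.png

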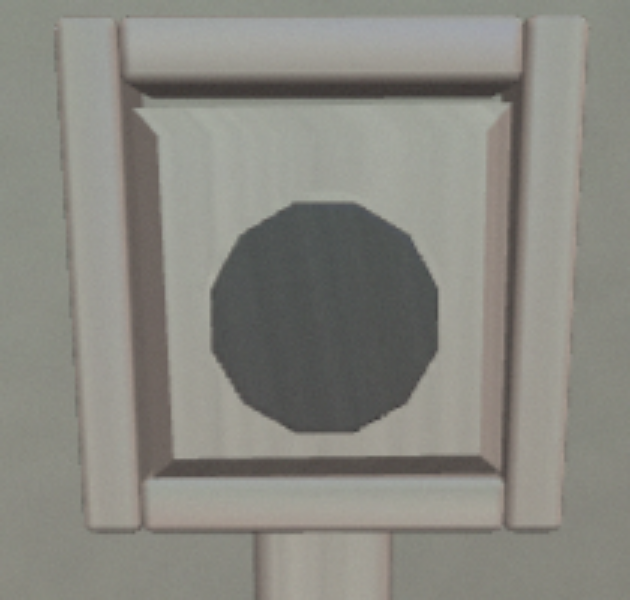

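The ring is square with the nut again. Lifting now.

Request:
play_rows --pt "0 -0.004 0 0 0 0" --pt "0 -0.006 0 0 0 0" --pt "0 -0.006 0 0 0 0" --pt "0 0 0 0 0 0"

```text
clock: 25.12
tool_pos: [565.5, 20.3, 121.1]
eef_rot: [[0.588, 0.001, 0.809], [-0.809, 0.0, 0.588], [0.001, -1.0, 0.001]]
contact_force: [0.1, 0.2, -3.9]
finger_gap: 0.21
```

```bash
python3 st.py
```

```text
25.125 [565.5   20.31 121.07] yaw 36.01 F [ 0.07  0.19 -3.87] M [ 0.03 -0.17 -0.  ] gap 19.29 q [ 0.21  0.51 -0.39  1.88  0.26  0.8   0.31]
tool F [-0.12  3.87  0.16] r 66.98571818243323 az -54.29204227099589
```

Request:
play_rows --pt "0 -0.015 0 0 0 0" --pt "0 -0.02 0 0 0 0" --pt "0 -0.02 0 0 0 0" --pt "0 0 0 0 0 0"

```text
clock: 25.62
tool_pos: [566.3, 20.4, 177.5]
eef_rot: [[0.588, 0.004, 0.809], [-0.809, -0.0, 0.588], [0.002, -1.0, 0.003]]
contact_force: [0.5, 0.9, -3.7]
finger_gap: 0.211
```

```bash
python3 st.py
python3 - <<'E'
from plant import env, eyes
from h import *
sc=eyes.camera_model("scene");np.set_printoptions(precision=0,suppress=True)
for n,u in [("blue ring",(203,378)),("blue end",(315,377)),("red ring",(193,217)),("red end",(265,196)),("bottle",(147,322))]: print(n,back(sc,u,10))
s=env.state()
for r in rows(s["tool_pos"],s["eef_rot"],[600,-170,170],s["eef_rot"],5): print(r)
E
```

```text
25.625 [566.32  20.39 177.51] yaw 36.01 F [ 0.52  0.93 -3.72] M [-0.05 -0.18 -0.03] gap 19.42 q [ 0.24  0.44 -0.42  1.84  0.22  0.9   0.34]
tool F [-0.46  3.73  0.95] r 67.4055514588476 az -53.68120076769824
blue ring [ 799. -290.   10.]
blue end [ 855. -118.   10.]
red ring [ 339. -242.   10.]
red end [308. -68.  10.]
bottle [ 642. -365.   10.]
[0.0348, 0.0015, -0.0169, 0.0, 0.0, 0.0]
[0.0348, 0.0015, -0.0169, 0.0, 0.0, 0.0]
[0.0348, 0.0015, -0.0169, 0.0, 0.0, 0.0]
[0.0348, 0.0015, -0.0169, 0.0, 0.0, 0.0]
[0.0348, 0.0015, -0.0169, 0.0, 0.0, 0.0]
```

Request:
play_rows --pt "0.022 0 -0.01 0 0 0" --pt "0.03 0 -0.015 0 0 0" --pt "0.035 0 -0.017 0 0 0" --pt "0.035 0.002 -0.017 0 0 0" --pt "0.03 0.01 -0.015 0 0 0" --pt "0.022 0.015 -0.01 0 0 0" --pt "0 0.02 0 0 0 0" --pt "0 0.025 0 0 0 0" --pt "0 0.025 0 0 0 0" --pt "0 0.025 0 0 0 0" --pt "0 0.015 0 0 0 0" --pt "0 0 0 0 0 0"

```text
clock: 27.12
tool_pos: [598.4, -168.5, 36.8]
eef_rot: [[0.589, -0.003, 0.808], [-0.808, 0.001, 0.589], [-0.003, -1.0, -0.002]]
contact_force: [-0.5, 0.0, -3.2]
finger_gap: 0.211
```

```bash
python3 st.py
```

```text
27.125 [ 598.4  -168.47   36.77] yaw 36.1 F [-0.48  0.03 -3.2 ] M [-0.   -0.08 -0.02] gap 19.37 q [ 0.44  0.7  -0.3   1.77  0.3   0.71  0.61]
tool F [-0.3   3.2  -0.37] r 253.60286785041458 az -73.50670838455773
```

Underside is about 12 mm above the bench.

Request:
play_rows --pt "0 0.006 0 0 0 0" --pt "0 0.004 0 0 0 0" --pt "0 0.0015 0 0 0 0" --pt "0 0 0 0 0 0"

```text
clock: 27.62
tool_pos: [599.5, -170.1, 27.1]
eef_rot: [[0.588, 0.0, 0.809], [-0.809, -0.0, 0.588], [0.0, -1.0, 0.0]]
contact_force: [0.1, -0.7, -3.6]
finger_gap: 0.211
```

```bash
python3 st.py
```

```text
27.625 [ 599.48 -170.07   27.05] yaw 36.0 F [ 0.13 -0.73 -3.56] M [-0.04 -0.15  0.01] gap 19.37 q [ 0.44  0.72 -0.3   1.77  0.3   0.7   0.61]
tool F [ 0.66  3.56 -0.33] r 255.45136916307828 az -73.37541939241333
```

Request:
play_rows --pt "0 0.0012 0 0 0 0" --pt "0 0.0012 0 0 0 0" --pt "0 0.0005 0 0 0 0" --pt "0 0 0 0 0 0"

```text
clock: 28.12
tool_pos: [599.4, -170.0, 24.3]
eef_rot: [[0.588, -0.0, 0.809], [-0.809, -0.0, 0.588], [0.0, -1.0, -0.0]]
contact_force: [-1.3, 0.2, 0.4]
finger_gap: 0.217
```

```bash
python3 st.py
```

```text
28.125 [ 599.43 -169.99   24.28] yaw 36.01 F [-1.29  0.24  0.43] M [-0.01  0.23  0.01] gap 19.93 q [ 0.44  0.72 -0.29  1.77  0.31  0.69  0.61]
tool F [-0.95 -0.43 -0.9 ] r 255.3569177849407 az -73.38188630644149
```

Fz has gone to about 0, so the spanner is on the bench. I'll release it and rise.

Request:
play_rows --pt "0 0 0 0 0 0" --pt "0 0 0 0 0 0" --pt "0 0 0 0 0 0" --pt "0 0 0 0 0 0" --pt "0 -0.01 0 0 0 0" --pt "0 -0.025 0 0 0 0" --pt "0 -0.035 0 0 0 0" --pt "0 -0.04 0 0 0 0" --pt "0 -0.035 0 0 0 0" --pt "0 -0.025 0 0 0 0" --pt "-0.03 -0.02 0 0 0 0" --pt "0 0 0 0 0 0" --pt "0 0 0 0 0 0" --grip 0.6

```text
clock: 29.75
tool_pos: [581.8, -146.3, 214.1]
eef_rot: [[0.588, 0.0, 0.809], [-0.809, -0.001, 0.588], [0.001, -1.0, -0.0]]
contact_force: [-0.2, -0.5, -0.4]
finger_gap: 0.599
```

```bash
python3 st.py
python3 - <<'E'
from plant import env, eyes
from h import *
import pickle
m=eyes.camera_model("wrist"); s=env.state(); im=eyes.capture("wrist")[:,:,::-1]
cv2.imwrite("pics/w12.png",im); cv2.imwrite("pics/side12.png",eyes.capture("side")[:,:,::-1])
E
```

```text
29.75 [ 581.78 -146.31  214.09] yaw 36.0 F [-0.17 -0.53 -0.42] M [-0.02 -0.13  0.03] gap 55.07 q [ 0.49  0.44 -0.39  1.73  0.19  1.    0.66]
tool F [ 0.33  0.42 -0.45] r 227.83856210874222 az -75.93347535495812
```

View pics/w12.png

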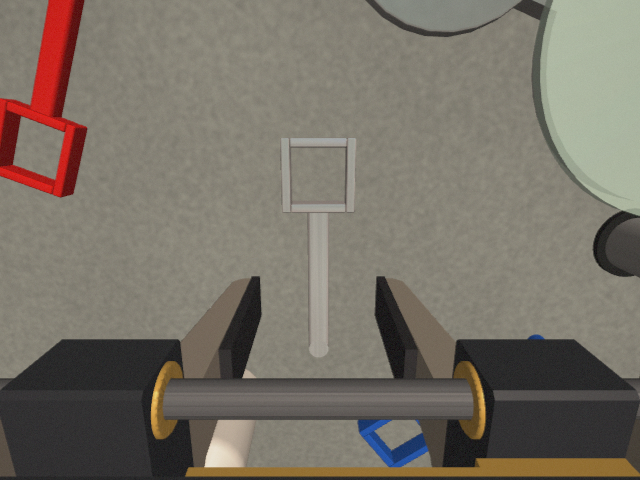

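View pics/side12.png

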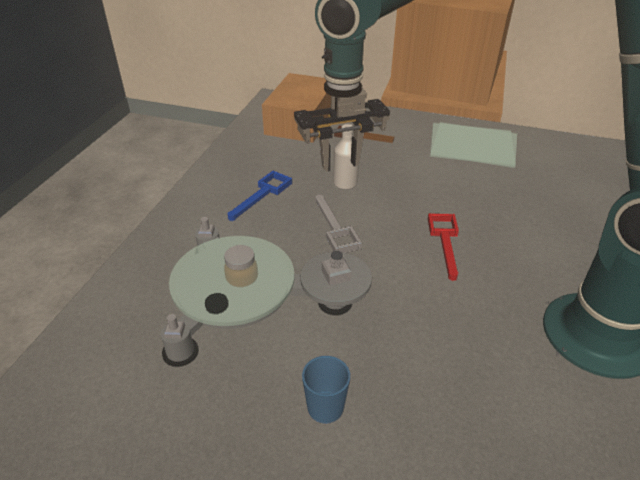

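The spanner lies flat and alone on the bench, with its ring at (318,175) in the wrist view. The mug, jar, cap and bottle stand where they were, and the arm is clear, so I'm handing in.

```bash
python3 -c "
from plant import env; print(env.sign_off())"
```

```text
the job is handed in; nothing more can be done
None
```

I ran the nut down, tightened it with the spanner and laid the spanner back on the bench. I handed the job in at about 30 s; it gave no verdict. No check failed.

- **Run-down:** I turned the nut about 103° clockwise with the fingers until the torque rose to about 0.65 N m. That is slightly over the 0.3–0.5 N m "just bearing" range. I estimate about 100 N on the lug there, well under the 200 N limit.
- **Spanner on the nut:** I carried it by the middle of its handle, lowered it over the nut without contact force and let go. The wrist picture showed it seated flat round the nut.
- **Tightening:** I gripped at about 138 mm along the handle and pulled about 40°. At the end I read 9.5 N square to the handle plus 0.59 N m at the wrist, about 1.9 N m in total. The nut's turn, about 32° in the pictures, fits that.
- **Taking it off:** The first back-off left the ring near its driving stop. I re-gripped the middle, eased back another 4° and lifted with only the spanner's weight showing.
- **Last checks:** Before sign-off the spanner lay flat and clear on the bench. In the side picture the mug, jar, cap and bottle stood as at the start. The gripper was clear of everything, with force readings near zero. I had no direct reading of the nut's final force on the lug.

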